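# Key the proud tube carousel home on its mixer hub

### The arm

A 6-joint arm with a two-finger parallel gripper is mounted at the origin on the work surface. World frame = base frame: x ahead of the robot, y to its left, z up, the work surface at z = 0. Lengths are in mm, angles in rad, forces in N, time in s.
With the tool pointing down it reaches from about 400 to 925 mm from the base axis. Payload 12.5 kg.
Tool frame: the origin (TCP) lies midway between the tips of the shut fingers; the grasp point (between the pads) lies 19 mm behind it; z points along the fingers, y is the line along which they close (so a half turn about z gives the same grasp; the last joint's range is limited). The gripper opens to 95 mm and grips with 3 to 60 N. Pads are 20 mm wide; open, the fingers measure 119 mm over their backs; the gripper's body (75 mm by 180 mm) begins 59 mm behind the grasp point.
Start: joints at [1.035, 0.491, 1.559, -0, 1.092, -0.106], TCP at [260.417, 568.181, 214.661] pointing down, gripper open.
Joint ranges: [-3.1, 3.1], [-0.84, 2.19], [0.05, 2.79], [-1.13, 4.28], [0.06, 2.93], [-2.69, 2.69]. Speed limits (rad/s): [2.22, 2.22, 2.79, 3.14, 3.14, 3.14].

### API

Orientations are given as [roll, pitch, yaw] about the fixed x, y, z axes, in that order (R = Rz(yaw) Ry(pitch) Rx(roll)).
In Python, from cell import env gives the robot as it stands.
- The arm moves only by the tool arm_command, never from a script. Its argument "targets" is a list of rows, each a list of 5 numbers: the shift along the tool's x, y, z in mm, then the turn about the tool's z in degrees, then the opening, from 0 (shut) to 1 (fully open). In form: [[tx, ty, tz, roll, fingers], ...]. A call has 1 to 5 rows; each row is the pose to reach, as a shift and turn from the pose commanded when the call began, along the tool's axes at that moment; what a row does not reach only later rows make up. A row lasts 1/10 s, in which the tool goes at most 50 mm and 8.59 degrees, less where a joint would pass 70% of its speed; a pose out of reach is approached as far as the arm can. A call with a gripper value outside its range is refused whole. The fingers move at their own pace and stop on an object; the grip force is fixed at half the most. Time passes only in rows, so rows that repeat a pose let the fingers close. It gives the time, the measured TCP pose, the force, the opening and the grip force at its end, in the units of the state.
- env.state(): the state, without advancing time (a new reading comes with each control period).
- env.read_camera(name): name is "side" or "top" or "wrist"; returns a dict with "frame" (480x640x3 uint8, red, green, blue), "vertical_fov" (degrees; the focal length in pixels is half the picture's height over the tangent of half this angle, whatever the lens; pixels are square), "cx", "cy" (the principal point, pixels), "k1" (the pictures are not rectified: a ray, as slopes to the right and down, at radius r is drawn at 1 + k1 r^2 times it, then the intrinsics apply), "world_from_camera" (4x4, takes a point from camera to world coordinates); the wrist camera has in their place "hand_eye" (4x4, takes a point from camera to tool coordinates, whose origin is the TCP and whose axes are the flange's). Camera axes: x right, y down, z forward; pixel columns grow to the right and rows downward; lengths in mm; the calibration is good to about 2 mm. A picture is of the moment at which its call begins: read the wrist's pose just before it. There is no depth.
- env.job_done(): hands the job in; it is judged then, once.
The state is a dict: "t": time; "joints": joint angles; "qvel": joint speeds; "tau": joint torques, N m; "eef_pos": TCP position; "tcp_rot": TCP orientation; "ft_force": force on the tool from outside, world axes, zero at the start; "moment": the same for the moment, N m; "opening": opening from 0.0 (shut) to 1.0 (fully open); "grip_force": force on a finger pad.
Only numpy, scipy, OpenCV 4.12 (cv2) and the standard library are available. Lean on these libraries where they do the work, as an engineer would, in place of code of your own. Each camera call takes 0.05 s, during which the arm holds its last target. There are 200 camera calls.

### The job

One of the two tube carousels was put on its mixer out of key and rides high, its three inner tabs resting on top of the drive hub. Turn it by its handle until the tabs drop into the keyways and it sits level and fully home like its neighbour, then let go. Leave the carousel that is already seated where it is.

Things in the scene. Friction and masses are not known exactly. Their poses are not given: they have to be found in the camera images.
- carousel_handle (a point): Centre of the bar handle of the carousel that rides high: black, 12 mm thick (x), 80 long (y), 18 high; 36 mm clear below its middle (24 once seated), a post at each end. Carousel: loose, about 0.25 kg, white flange 132 mm across with eight tubes, white ring of 64 mm bore with three inner tabs 9 mm wide pointing along +x and at 120 degrees either side of +x. z is up.
- mixer_hub (a point): Centre of the top of that carousel's drive hub: fixed upright brass shaft, 60 mm across, top 79 mm above the bench. Three keyways 20 mm wide, 14 deep run out along +x and at 120 degrees either side; any tab fits any keyway, so 60 degrees of turn is the most needed, and 10 off still goes in. Handle centre: 45 mm above this point while riding high, 33 when home. z is up.
- seated_handle (a point): Centre of the bar handle of the other, identical carousel, already seated in the keyways of its own mixer: 112 mm above the bench (the high one's starts at 124). Leave it alone. Each mixer is a grey box 160 mm square and 45 mm high, fixed to the bench, with the hub on top.
There are look-alikes about, which are no part of the job. Leave any blue look-alike of the part that bears mixer_hub alone.

How it is judged (in metres and radians):
At the end, for the whole second after the job is handed in: The carousel that rode high is level (within 5 degrees) and fully down on its hub, its tabs in the keyways: handle centre 33 mm above the hub top (within 4 mm; it was 45 mm) and within 10 mm of the hub's axis; the other carousel is within 12 mm of where it started (z of carousel_handle in the frame of mixer_hub between 0.029 and 0.037 m and horizontal distance between carousel_handle and mixer_hub below 0.01 m and angle between carousel_handle's own z axis and vertical below 0.09 rad and distance of seated_handle from where it was at the start of the episode below 0.012 m); the robot touches nothing.
It fails at once if the carousel that was already seated is moved by more than 12 mm (distance of seated_handle from where it was at the start of the episode above 0.012 m).
It also fails if it takes over 32 s, if anything falls off the work surface, if the arm or the gripper's body presses on something with over 40 N, if the wrist force passes 120 N, or if a joint passes its speed limit or range.

## Working session

There is one attempt and no reset: what is moved stays moved. The work goes in short steps, Python scripts to look and compute and a tool call to move; the robot and the scene stay as the last step left them, time stands still between calls to the robot, and variables do not carry over. Pictures are saved under pics/ and viewed, at most 10 in all, crops included, and the job is handed in when it is done.

Besides the shell and the picture viewer there is one more tool, called after "Emit:" as name(argument=value, ...), one argument or row to a line, values as JSON. arm_command: Moves the arm, as the interface text tells. Its arguments: {"type":"object","properties":{"targets":{"type":"array","items":{"type":"array","items":{"type":"number"}}}},"required":["targets"]}

```bash
mkdir -p pics; cat > h.py <<'E'
import numpy as np,cv2
from cell import env
def K(c):
    f=240/np.tan(np.radians(c["vertical_fov"])/2); return np.array([[f,0,c["cx"]],[0,f,c["cy"]],[0,0,1.]])
def rays(c,px,T):
    p=cv2.undistortPoints(np.array(px,float).reshape(-1,1,2),K(c),np.array([c["k1"],0,0,0,0.])).reshape(-1,2)
    # note: forward model 1+k1 r^2 as opencv
    d=np.c_[p,np.ones(len(p))]@T[:3,:3].T
    return T[:3,3],d
def onplane(c,px,z,T=None):
    o,d=rays(c,px,c["world_from_camera"] if T is None else T)
    return o+d*((z-o[2])/d[:,2])[:,None]
E
python3 - <<'E'
from h import *
for n in("top","side"):
    c=env.read_camera(n); cv2.imwrite(f"pics/{n}0.png",c["frame"][:,:,::-1]); print(n,np.round(c["world_from_camera"],2).tolist(),c["vertical_fov"],c["k1"])
s=env.state();print(s["eef_pos"],s["tcp_rot"],s["ft_force"],s["t"])
E
```

```text
top [[-0.03, -0.99, 0.1, 467.18], [-1.0, 0.03, -0.01, -8.39], [0.0, -0.1, -0.99, 843.16], [0.0, 0.0, 0.0, 1.0]] 50.18287289855245 -0.10022349376149323
side [[-0.99, -0.12, 0.1, 433.56], [-0.15, 0.77, -0.62, 568.46], [-0.01, -0.62, -0.78, 829.56], [0.0, 0.0, 0.0, 1.0]] 44.72300164113603 -0.19092915823790915
[260.29254489 567.97366802 214.1119111 ] [-3.14058013e+00 -8.99718262e-05  2.71184387e+00] [-0.59561649 -0.09099662 -0.16541626] 0.1
```

View pics/top0.png

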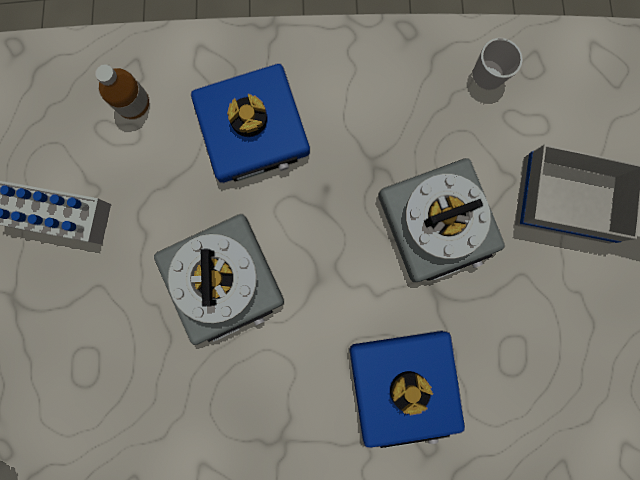

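View pics/side0.png

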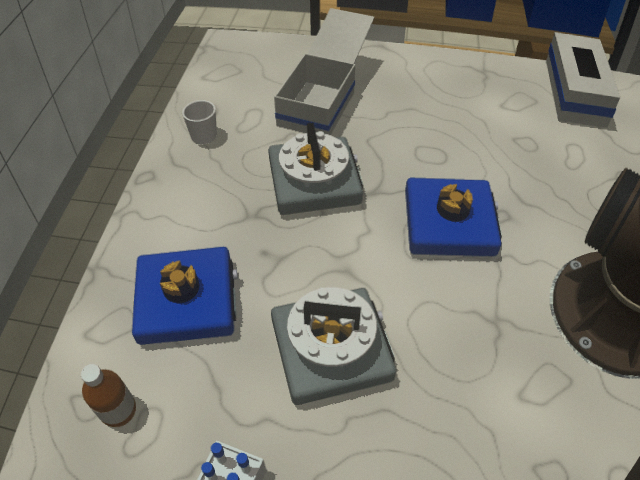

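Top view: candidates are the left carousel (208,278) and the right one (453,214), on grey mixers. The bare hubs on blue bases (248,114) and (411,394) are look-alikes. Next I'll compare the handle heights and enlarge both.

```bash
python3 - <<'E'
from h import *
C={n:env.read_camera(n) for n in("top","side")}
ims=[]
R={"top":[(208,278),(453,214)],"side":[(333,325),(314,155)]}
res={}
for n,c in C.items():
    g=c["frame"]
    for i,(u,v) in enumerate(R[n]):
        w=50
        ims.append(cv2.resize(g[v-w:v+w,u-w:u+w,::-1],(300,300),interpolation=cv2.INTER_CUBIC))
        m=(g.max(2)<45).astype(np.uint8); mm=np.zeros_like(m); mm[v-w:v+w,u-w:u+w]=m[v-w:v+w,u-w:u+w]
        cs=cv2.findContours(mm,0,2)[0]; k=max(cs,key=cv2.contourArea); r=cv2.minAreaRect(k); print(n,i,r)
        res[n,i]=r[0]
for i in(0,1):
    a=[rays(C[n],[res[n,i]],C[n]["world_from_camera"]) for n in C]
    A=sum(np.eye(3)-np.outer(d[0],d[0])/(d[0]@d[0]) for o,d in a); b=sum((np.eye(3)-np.outer(d[0],d[0])/(d[0]@d[0]))@o for o,d in a)
    print(i,np.linalg.solve(A,b))
cv2.imwrite("pics/crop.png",np.vstack([np.hstack(ims[:2]),np.hstack(ims[2:])]))
E
```

```text
top 0 ((206.5, 277.0), (56.0, 17.0), 90.0)
top 1 ((450.78375244140625, 207.775390625), (24.088130950927734, 60.74146270751953), 67.89054870605469)
side 0 ((341.2500305175781, 337.2500305175781), (6.363960266113281, 7.071067810058594), 45.0)
side 1 ((313.2411804199219, 145.8352813720703), (46.42311477661133, 8.568751335144043), 77.47119140625)
0 [480.47873159 152.09307754  69.8093313 ]
1 [ 576.23433369 -214.28887061  102.24094042]
```

View pics/crop.png

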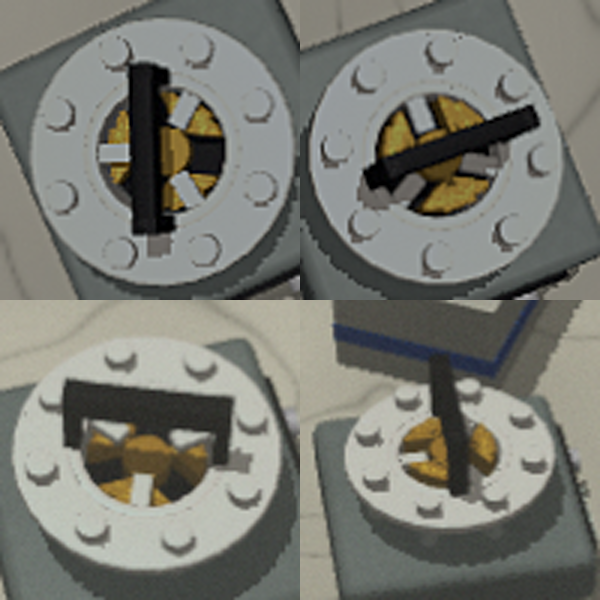

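The left carousel (top 208,278; side 333,325) rides high. Its white tabs lie on the brass, with an empty dark keyway at its right, about 60° off. The right one's tabs are sunk in its keyways. The first fit was polluted in the side view, so I'll cast the bar onto z=124 from the top camera and compare it with the side view.

```bash
cat >> h.py <<'E'
from scipy.spatial.transform import Rotation as Ro
def tcpT():
    s=env.state(); T=np.eye(4); T[:3,:3]=Ro.from_euler("xyz",s["tcp_rot"]).as_matrix(); T[:3,3]=s["eef_pos"]; return T
def shift(p):  # world target -> tool axes shift
    T=tcpT(); return T[:3,:3].T@(np.array(p)-T[:3,3])
E
python3 - <<'E'
from h import *
c=env.read_camera("top"); p=onplane(c,[(207,252),(207,304),(207,277)],124); print(p)
c2=env.read_camera("side"); print(onplane(c2,[(305,310),(361,317),(333,314)],124))
# flange ellipse in top -> centre
t=p[2].copy(); t[2]=225; print(shift(t)); print(tcpT()); 
w=env.read_camera("wrist"); print(w["hand_eye"],w["vertical_fov"])
E
```

```text
[[524.73184459 140.1552402  124.        ]
 [451.74270047 140.81129833 124.        ]
 [489.49747056 140.4313918  124.        ]]
[[523.48567214 146.13950531 124.        ]
 [444.05498426 145.81047121 124.        ]
 [483.51411054 146.72970289 124.        ]]
[-386.48290314 -293.32725712  -10.46581672]
[[-9.09060189e-01  4.16664798e-01 -1.40043782e-04  2.60378926e+02]
 [ 4.16664821e-01  9.09060148e-01 -2.73642048e-04  5.68114477e+02]
 [ 1.32912124e-05 -3.07108409e-04 -9.99999953e-01  2.14449237e+02]
 [ 0.00000000e+00  0.00000000e+00  0.00000000e+00  1.00000000e+00]]
[[-7.78260245e-05 -9.56798300e-01 -2.90752483e-01  8.23405087e+01]
 [ 9.99999996e-01 -6.24617799e-05 -6.21239730e-05  3.74107821e-01]
 [ 4.12791942e-05 -2.90752487e-01  9.56798301e-01 -1.70126857e+02]
 [ 0.00000000e+00  0.00000000e+00  0.00000000e+00  1.00000000e+00]] 65.4618318772472
```

Emit:
arm_command(
  targets=[
    [-382,-292,-10,-25,0.4],
    [-382,-292,-10,-25,0.4],
    [-382,-292,-10,-25,0.4],
    [-382,-292,-10,-25,0.4],
    [-382,-292,-10,-25,0.4],
  ],
)

```text
t: 0.85
eef_pos: [376.5, 349.2, 219.9]
tcp_rot: [3.141, 0.0, -3.134]
ft_force: [1.2, 0.3, 1.3]
opening: 0.636
grip_force: 0.0
```

```bash
python3 - <<'E'
from h import *
print(shift([486,143,225]),tcpT().round(3),env.state()["t"])
E
```

```text
[-107.96193089 -206.9907317    -5.08400506] [[-1.00000e+00 -7.00000e-03  0.00000e+00  3.76506e+02]
 [-7.00000e-03  1.00000e+00  0.00000e+00  3.49185e+02]
 [-0.00000e+00  0.00000e+00 -1.00000e+00  2.19930e+02]
 [ 0.00000e+00  0.00000e+00  0.00000e+00  1.00000e+00]] 0.85
```

Emit:
arm_command(
  targets=[
    [-108,-207,-5,0,0.4],
    [-108,-207,-5,0,0.4],
    [-108,-207,-5,0,0.4],
    [-108,-207,-5,0,0.4],
    [-108,-207,-5,0,0.4],
  ],
)

```text
t: 1.35
eef_pos: [486.4, 141.9, 225.0]
tcp_rot: [-3.142, 0.001, -3.137]
ft_force: [0.4, 0.5, 0.9]
opening: 0.402
grip_force: 0.0
```

```bash
python3 - <<'E'
from h import *
print(shift([486,143,225]),env.state()["tcp_rot"],env.state()["qvel"].round(3) if hasattr(env.state()["qvel"],"round") else env.state()["qvel"])
T=tcpT(); w=env.read_camera("wrist"); np.save("T1.npy",T); cv2.imwrite("pics/w1.png",w["frame"][:,:,::-1])
E
```

```text
[0.42888245 1.08443624 0.0106643 ] [-3.14154763e+00  6.61850482e-04 -3.13656930e+00] [-0.617  0.075 -0.135  0.008  0.064 -0.607]
```

View pics/w1.png

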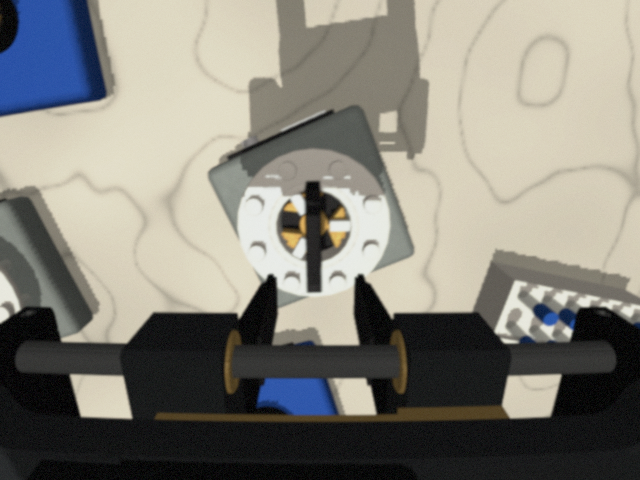

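The wrist view shows the bar from (313,182) to (314,290) and the flange centre near (314,222). The arm was still moving, so I'll take one more look, enlarge the hub and measure.

```bash
python3 - <<'E'
from h import *
print(env.state()["qvel"],shift([486,143,225]))
T=tcpT(); w=env.read_camera("wrist"); np.save("T1.npy",T); g=w["frame"]; cv2.imwrite("pics/w2.png",g[:,:,::-1])
W=T@w["hand_eye"]
sub=(g.max(2)<40).astype(np.uint8)
for v in(190,210,222,240,260,275):
    u=np.where(sub[v,296:332])[0]+296; print(v,u.min(),u.max(),len(u),onplane(w,[((u.min()+u.max())/2,v)],133,W))
u=313; col=np.where(sub[160:310,u])[0]+160; print(col.min(),col.max(),onplane(w,[(u,col.min()),(u,col.max())],133,W))
# flange circle, brass & hub
hsv=cv2.cvtColor(g,cv2.COLOR_RGB2HSV); b=((hsv[:,:,0]>8)&(hsv[:,:,0]<28)&(hsv[:,:,1]>110)).astype(np.uint8)
b[:170]=0;b[280:]=0;b[:,:250]=0;b[:,380:]=0
ys,xs=np.where(b); (cx,cy),r=cv2.minEnclosingCircle(np.c_[xs,ys].astype(np.float32)); print("brass",cx,cy,r,onplane(w,[(cx,cy),(cx+r,cy)],79,W))
cv2.imwrite("pics/w2c.png",cv2.resize(g[140:305,230:400,::-1],None,fx=3.5,fy=3.5,interpolation=cv2.INTER_CUBIC))
E
```

```text
[ 0.08478634 -0.00505064  0.02505411  0.01029508 -0.00613507  0.12279664] [2.22124475 3.51611987 0.01094489]
190 310 324 15 [[451.18770332 140.83966919 133.        ]]
210 311 331 16 [[465.6608499  143.78740096 133.        ]]
222 296 323 11 [[474.60140864 135.52379343 133.        ]]
240 314 329 8 [[488.24302583 144.34295051 133.        ]]
260 315 323 8 [[503.9345132  142.61141071 133.        ]]
275 313 323 11 [[516.06051991 141.93730054 133.        ]]
180 278 [[444.11411647 137.9947813  133.        ]
 [518.54134607 138.15313416 133.        ]]
brass 317.5408020019531 216.81973266601562 35.90414810180664 [[484.0847489  141.64024056  79.        ]
 [483.93992934 172.92135265  79.        ]]
```

View pics/w2c.png

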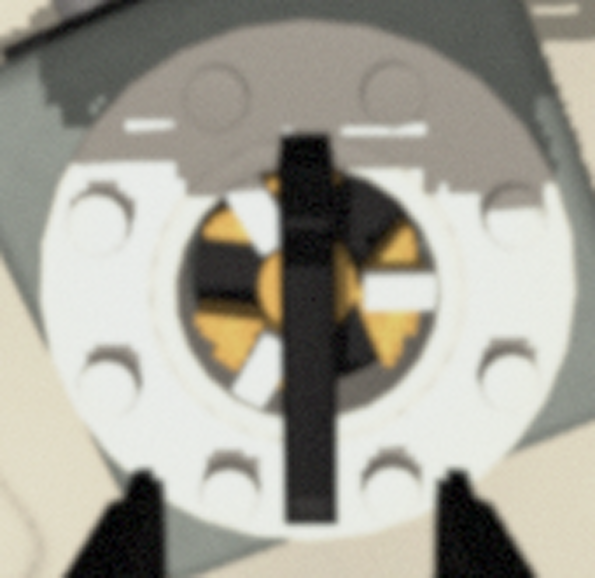

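The crop confirms it: three white tabs lie on the brass at about 0°, ±120°, with dark keyways about 180°, ±60° (58±5° of turn). Hub and bar agree to 2 mm, at about (484.5, 141.5).

```bash
python3 - <<'E'
from h import *
print(shift([485,141.3,105]),env.state()["tcp_rot"],env.state()["joints"],env.state()["qvel"])
E
```

```text
[  2.11934779  -0.18683497 119.84530244] [-3.14132824e+00  8.01635844e-04 -3.13906455e+00] [ 1.52701697e-01  3.12135683e-01  1.82977106e+00 -4.53523660e-04
  9.98932900e-01 -1.42037733e+00] [ 0.07263042 -0.00865764  0.02779853  0.01580916  0.00082669  0.06760407]
```

Emit:
arm_command(
  targets=[
    [2,0,40,0,0.4],
    [2,0,80,0,0.4],
    [2,0,110,0,0.4],
    [2,0,120,0,0.4],
    [2,0,120,0,0.4],
  ],
)

```text
t: 1.95
eef_pos: [482.9, 145.0, 104.1]
tcp_rot: [-3.141, -0.002, -3.135]
ft_force: [0.4, 0.0, -0.3]
opening: 0.399
grip_force: 0.0
```

Emit:
arm_command(
  targets=[
    [0,0,0,0,0.15],
    [0,0,0,0,0.15],
    [0,0,0,0,0.0],
    [0,0,0,0,0.0],
    [0,0,0,0,0.0],
  ],
)

```text
t: 2.45
eef_pos: [483.8, 144.3, 105.6]
tcp_rot: [-3.141, 0.001, -3.135]
ft_force: [0.2, -4.0, 8.2]
opening: 0.125
grip_force: 30.0
```

Emit:
arm_command(
  targets=[
    [0,-2,0,7,0],
    [0,-2,0,15,0],
    [0,-2,0,23,0],
    [0,-2,0,31,0],
    [0,-2,0,31,0],
  ],
)

```text
t: 2.95
eef_pos: [483.9, 142.8, 105.3]
tcp_rot: [3.14, 0.001, 2.605]
ft_force: [-0.1, -0.4, 4.0]
opening: 0.126
grip_force: 30.0
```

Emit:
arm_command(
  targets=[
    [0,0,0,7,0],
    [0,0,0,15,0],
    [0,0,0,23,0],
    [0,0,0,31,0],
    [0,0,0,31,0],
  ],
)

```text
t: 3.45
eef_pos: [484.3, 143.1, 105.0]
tcp_rot: [3.139, 0.0, 2.066]
ft_force: [3.0, 3.4, -1.3]
opening: 0.123
grip_force: 30.0
```

```bash
python3 - <<'E'
from h import *
s=env.state();print(s["ft_force"],s["moment"],s["eef_pos"],s["tcp_rot"])
T=tcpT(); w=env.read_camera("wrist"); g=w["frame"]
c=env.read_camera("top"); a=cv2.resize(g[120:320,220:420,::-1],(400,400),interpolation=2); b=cv2.resize(c["frame"][220:335,150:265,::-1],(400,400),interpolation=2)
cv2.imwrite("pics/r1.png",np.hstack([a,b]))
E
```

```text
[ 3.04588396  3.41930969 -1.31424692] [ 0.69002067 -0.85236512  0.09098704] [484.26461687 143.12948826 105.01349877] [3.13898081e+00 1.84706178e-04 2.06562505e+00]
```

View pics/r1.png

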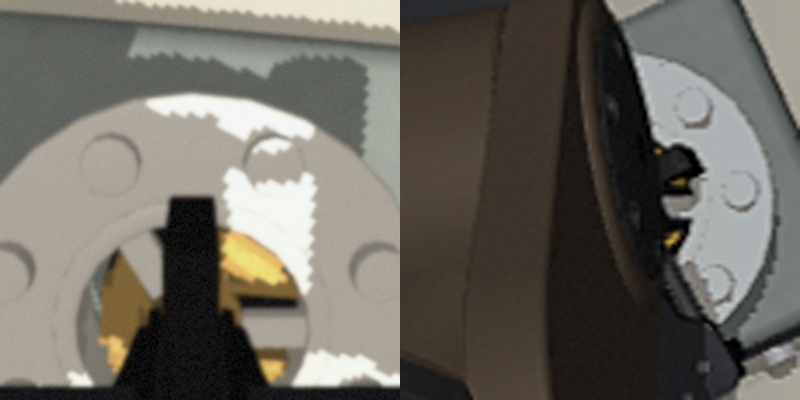

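The right tab at crop (275,325) now lies over the dark keyway (295–358). I'll let go so it can drop.

Emit:
arm_command(
  targets=[
    [0,0,0,0,0.35],
    [0,0,0,0,0.35],
    [0,0,0,0,0.35],
    [0,0,0,0,0.35],
  ],
)

```text
t: 3.95
eef_pos: [483.1, 142.5, 104.7]
tcp_rot: [-3.141, -0.0, 2.067]
ft_force: [0.2, 0.1, -0.3]
opening: 0.343
grip_force: 0.0
```

Emit:
arm_command(
  targets=[
    [0,0,-40,0,0.35],
    [0,0,-80,0,0.35],
    [0,0,-120,0,0.35],
    [0,0,-120,0,0.35],
    [0,0,-120,0,0.35],
  ],
)

```text
t: 4.45
eef_pos: [483.3, 142.5, 225.1]
tcp_rot: [3.14, 0.0, 2.066]
ft_force: [-0.1, 0.1, -0.2]
opening: 0.349
grip_force: 0.0
```

```bash
python3 - <<'E'
from h import *
w=env.read_camera("wrist"); g=w["frame"]; c=env.read_camera("side")
a=cv2.resize(g[140:305,230:395,::-1],(400,400),interpolation=2); b=cv2.resize(c["frame"][270:410,263:403,::-1],(400,400),interpolation=2)
cv2.imwrite("pics/r2.png",np.hstack([a,b])); np.save("T3.npy",tcpT())
E
```

```text
(no output)
```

View pics/r2.png

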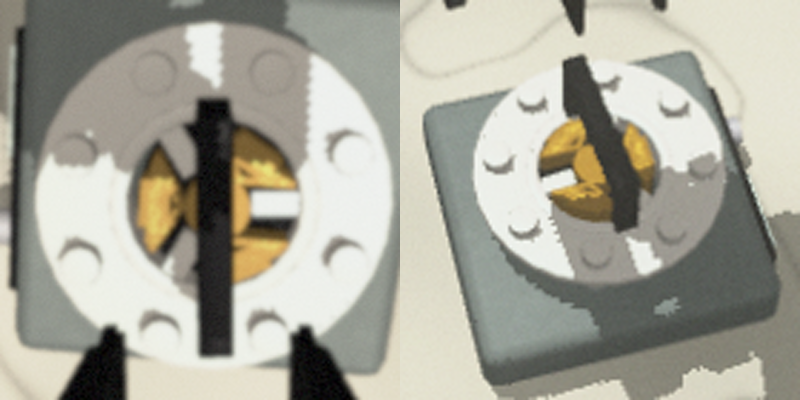

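The tabs are down between the brass sectors. The bar and flange shrank by about 4% in the same-height view (bar 110→106 px, flange 153→146.5 px), which matches the 12 mm drop. The side view looks level and the gripper is clear above.

```bash
python3 -c "
from cell import env
print(env.job_done())"
```

```text
the job is handed in; nothing more can be done
None
```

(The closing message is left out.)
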